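# Put the honing steel away in its spring dock

## Robot

A 6-joint arm with a two-finger parallel gripper is mounted at the origin on a cart in front of the work surface, level with it; the furniture and walls round the work are solid. World frame = base frame: x ahead of the robot, y to its left, z up, the work surface at z = 0. Lengths are in mm, angles in rad, forces in N, time in s.
With the tool pointing down it reaches from about 275 to 825 mm from the base axis. Payload 5.2 kg.
Tool frame: the origin (TCP) lies midway between the tips of the shut fingers; the grasp point (between the pads) lies 19 mm behind it; z points along the fingers, y is the line along which they close (so a half turn about z gives the same grasp; the last joint's range is limited). The gripper opens to 93 mm and grips with 3 to 60 N. Pads are 15 mm wide; open, the fingers measure 128 mm over their backs; the gripper's body (75 mm by 188 mm) begins 65 mm behind the grasp point.
Start: joints at [0.975, 0.259, 1.535, -0, 1.348, -0.203], TCP at [210.506, 508.126, 218.653] pointing down, gripper open.
Joint ranges: [-3.14, 3.14], [-0.91, 2.08], [0.19, 2.58], [-1.22, 4.36], [0.22, 2.71], [-3.12, 3.12]. Speed limits (rad/s): [2.57, 2.57, 3.14, 3.14, 3.14, 3.14].

## Interface

Orientations are given as a unit quaternion [w, x, y, z].
In Python, from bench import manip gives the robot as it stands. The module is installed in compiled form; this text tells all that it offers.
- The arm moves only by the tool apply_moves, never from a script. Its argument "rows" is a list of rows, each an object with "linear": the shift along the tool's x, y, z in mm, a list of three; "roll": the turn about the tool's z in degrees. A call has exactly 10 rows; each row shifts and turns the commanded pose from where the row before left it, along the tool's axes as they then stand; what a row does not reach is not made up. A row lasts 1/8 s, in which the tool goes at most 62.5 mm and 10.7 degrees, less where a joint would pass 70% of its speed; a pose out of reach is approached as far as the arm can. A call is refused whole if a number of a shift passes 62.5 or a number of a turn 10.7, either way. A call with a gripper value outside its range is refused whole. "fingers" is the opening, from 0 (shut) to 1 (fully open), set as the call begins (left out, the last holds). The fingers move at their own pace and stop on an object; the grip force is fixed at half the most. Time passes only in rows, so rows that do not move let the fingers close, or fill a call up. It gives the time, the measured TCP pose, the force, the opening and the grip force at its end, in the units of the state.
- manip.read_state(): the state, without advancing time (a new reading comes with each control period).
- manip.grab_frame(name): name is "scene" or "top"; returns a dict with "pixels" (480x640x3 uint8, red, green, blue), "K" (3x3 intrinsics, pixels), "R" (3x3) and "t" (3): a world point X has camera coordinates R X + t. Camera axes: x right, y down, z forward; pixel columns grow to the right and rows downward; lengths in mm; the calibration is good to about 2 mm. A picture is of the moment at which its call begins. There is no depth.
- manip.hand_in(): hands the job in; it is judged then, once.
Trained networks look in a picture, given as the dict that the camera call returned (one of the last four; its "shot" number tells which), for a name from the list of things; names that differ only in an ending like _2 or _b are one class to them, and where a whole thing is asked for, a point or a joint stands for the part that bears it (a point fixed in the world has none). Each returns a list of dicts, best first, with "confidence" (0 to 1); they miss things now and then, are a little off and sometimes report something else, mostly with a low value. They report only what shows in the picture. A call takes as long as a camera call. They do not tell look-alikes from the thing itself.
- manip.silhouettes(query, picture): "pixels" (480x640 bool, what is visible of it) and "pixel" ([row, column] in pixels, amid what is visible of it).
- manip.pinpoint(query, picture): "pixel" ([row, column] in pixels: a listed point, or the origin of a listed thing).
The state is a dict: "t": time; "joint_positions": joint angles; "qvel": joint speeds; "joint_efforts": joint torques, N m; "ee_pos": TCP position; "tool_rot": TCP orientation; "ft_force": force on the tool from outside, world axes, zero at the start; "torque": the same for the moment, N m; "gripper_width": finger opening in mm; "grasp_force": force on a finger pad.
Only numpy, scipy, OpenCV 4.12 (cv2) and the standard library are available. Lean on these libraries where they do the work, as an engineer would, in place of code of your own. Each camera call takes 0.05 s, during which the arm holds its last target. There are 200 camera calls.

## Task

Put the honing steel away: slide its rod straight into the mouth of the tube of the dock that is screwed to the worktop, past the spring plunger, until the rod is fully home and the plunger has dropped into the rod's groove and grips it. Then let go, and leave the mug, the tin and the salt mill where they stand.

Things in the scene. Friction and masses are not known exactly. Their poses are not given: they have to be found in the camera images.
- honing_steel: Loose honing steel, about 0.2 kg, lying flat on the worktop: square black handle 100 mm long, 28x28 mm, free to grip from above; a 6 mm thick 28x28 mm steel bolster; a round steel rod 81 mm long, 16 mm in diameter. Origin: on the long axis at the handle's middle, 14 mm above the worktop. x points along the rod to the tip, z up as it lies. Centre of mass about 14 mm from the origin towards the tip.
- steel_tip (a point): Tip of the rod, on its axis, 137 mm from the handle's middle; axes as the steel's. The last 12 mm taper to 4 mm diameter. The groove round the rod is centred 45 mm back from the tip: 8 mm diameter over 4 mm, sides sloped 45 degrees, 12 mm wide in all.
- dock: Dock fixed to the worktop: dark base plate 124x64x8 mm and two posts under a level aluminium tube, 27 mm outside diameter, open mouth on the -x side, axis 42 mm above the worktop; dock top 62 mm up. Origin: at worktop height below the tube's axis, 40 mm from the rim. x points along the tube from mouth to closed end (the way the rod slides in), z up. The plunger stands out to +y, up to 49 mm from the axis.
- dock_mouth (a point): Centre of the tube's open rim, on the tube axis, 42 mm above the worktop, at x = -40 mm of the dock; axes as the dock's. The mouth narrows from 32 mm inside diameter at the rim to 19 mm at 18 mm depth, then the bore stays 19 mm.
- dock_end (a point): Centre of the tube's closed inner end, on the tube axis, 79 mm beyond the rim, at x = +39 mm of the dock; axes as the dock's. The rod is fully home when its tip is here; the bolster is then 2 mm from the rim.
- plunger (a joint): Spring plunger through the tube's +y side, 34 mm in from the rim, with a black knob outside. Value in m: 0 = sprung fully in, grows as the rod pushes it out: about 0.003 to 0.005 while its round nose (10 mm diameter) rides on the full rod, 0 to 0.0015 in the groove. Spring 2.4 N at 0, 5 to 6 N riding; sliding the rod past it takes some 3 to 15 N.
- mug: White mug, 86x120x97 mm, bystander; origin at its underside.
- tin: Closed food tin, 75 mm diameter, 58 mm high, bystander; origin at its underside.
- mill: Small white salt mill with a grey top, 44 mm diameter, 90 mm high, bystander; origin at its underside.
Mind the look-alikes: they are no part of the job. What is meant by the honing_steel is not green, and is the larger of those in its own colour.

How it is judged (in metres and radians):
On the way:
1. the rod is in the tube and the plunger rides on it, pushed out more than 2 mm (y of steel_tip in the frame of dock_end between -0.006 and 0.006 m and z of steel_tip in the frame of dock_end between -0.006 and 0.006 m and angle between the x axis of honing_steel and the x axis of dock, either way round below 0.12 rad and value of joint plunger above 0.002 m and x of steel_tip in the frame of dock_end between -0.055 and -0.006 m), for 0.1 s.
At the end, for the whole second after the job is handed in: The rod is in the tube, its tip within 5 mm of the closed end and 6 mm across, in line within 0.12 rad, the plunger in the groove (out less than 2.5 mm), the steel at rest; mug, tin and mill upright within 0.2 rad and within 30 mm of where they stood (y of steel_tip in the frame of dock_end between -0.006 and 0.006 m and z of steel_tip in the frame of dock_end between -0.006 and 0.006 m and angle between the x axis of honing_steel and the x axis of dock, either way round below 0.12 rad and x of steel_tip in the frame of dock_end above -0.005 m and value of joint plunger below 0.0025 m and linear speed of honing_steel below 0.02 m/s and angular speed of honing_steel below 0.2 rad/s and distance of each of mug, tin, mill from where it was at the start of the episode below 0.03 m and angle between each of mug, tin, mill's own z axis and vertical below 0.2 rad); the robot touches nothing.
It fails at once if the mug, tin or mill is moved more than 30 mm or tipped more than 0.2 rad (distance of any of mug, tin, mill from where it was at the start of the episode above 0.03 m or angle between any of mug, tin, mill's own z axis and vertical above 0.2 rad).
It also fails if it takes over 48 s, if anything falls off the work surface, if the arm or the gripper's body presses on something with over 40 N, if the wrist force passes 120 N, or if a joint passes its speed limit or range.

## Working session

There is one attempt and no reset: what is moved stays moved. The work goes in short steps, Python scripts to look and compute and a tool call to move; the robot and the scene stay as the last step left them, time stands still between calls to the robot, and variables do not carry over. Pictures are saved under pics/ and viewed, at most 10 in all, crops included, and the job is handed in when it is done.

Besides the shell and the picture viewer there is one more tool, called after "Request:" in YAML: its name, and indented under it one key for each argument. apply_moves: Moves the arm, as the interface text tells. Its arguments: {"type":"object","properties":{"rows":{"type":"array","items":{"type":"object","properties":{"linear":{"type":"array","items":{"type":"number"}},"roll":{"type":"number"}}}},"fingers":{"type":"number"}},"required":["rows"]}

```bash
mkdir -p pics
cat > h.py <<'E'
import numpy as np, cv2
from bench import manip
def grab(n,save=None):
    p=manip.grab_frame(n)
    if save: cv2.imwrite('pics/'+save,cv2.cvtColor(p['pixels'],cv2.COLOR_RGB2BGR))
    return p
def ray(p,rc):
    K,R,t=map(np.array,(p['K'],p['R'],p['t']))
    d=R.T@np.linalg.inv(K)@np.array([rc[1],rc[0],1.]); return -R.T@t,d/np.linalg.norm(d)
def atz(p,rc,z):
    o,d=ray(p,rc); return o+d*(z-o[2])/d[2]
def tri(obs):
    A=np.zeros((3,3));b=np.zeros(3)
    for p,rc in obs:
        o,d=ray(p,rc);M=np.eye(3)-np.outer(d,d);A+=M;b+=M@o
    return np.linalg.solve(A,b)
def proj(p,X):
    q=np.array(p['K'])@(np.array(p['R'])@np.array(X)+np.array(p['t'])); return q[1]/q[2],q[0]/q[2]
E
python3 - <<'E'
from h import *
np.set_printoptions(precision=1,suppress=True)
s=manip.read_state();print(s)
P={n:grab(n,n+'0.png') for n in('scene','top')}
for n,p in P.items():
    print(n,p['K'],-np.array(p['R']).T@p['t'])
    for q in('honing_steel','steel_tip','dock','dock_mouth','dock_end','plunger','mug','tin','mill'):
        try:print(q,[(np.array(r['pixel']),round(r['confidence'],2),atz(p,r['pixel'],14 if 'steel' in q else 42 if 'dock_' in q else 0)[:2]) for r in manip.pinpoint(q,p)])
        except Exception as e: print(q,e)
E
```

```text
{'t': 0.0, 'joint_positions': array([ 1. ,  0.3,  1.5,  0. ,  1.3, -0.2]), 'qvel': array([-0.,  0.,  0.,  0.,  0., -0.]), 'joint_efforts': array([  0. , -43.7, -28.4,   0.1,   0. ,  -0. ]), 'ee_pos': array([210.2, 507.7, 217.8]), 'tool_rot': array([-0. ,  0.2,  1. , -0. ]), 'ft_force': array([0.8, 0.3, 0.1]), 'torque': array([ 0., -0.,  0.]), 'grasp_force': 0.0, 'gripper_width': 92.80707399019437}
scene [[518.    0.  322.4]
 [  0.  518.  239.1]
 [  0.    0.    1. ]] [   9.9 -594.  1064.1]
honing_steel [(array([219. , 313.8]), 0.73, array([661.8, 120.5])), (array([255.8, 220.4]), 0.71, array([400.2, 198.2])), (array([285.6, 275.8]), 0.64, array([440.2,  25.3]))]
steel_tip [(array([219. , 219.3]), 0.81, array([477.1, 304.8])), (array([253.1, 296.3]), 0.65, array([546.1,  65.7])), (array([218.8, 364.2]), 0.56, array([760.5,  23.1])), (array([216.5, 311.9]), 0.38, array([664.6, 131. ]))]
dock [(array([292.5, 378.3]), 0.65, array([ 612.5, -161.3]))]
dock_mouth [(array([293. , 363.9]), 0.57, array([ 563.4, -155.2]))]
dock_end [(array([275.8, 392.9]), 0.89, array([ 650.8, -170.7])), (array(
[... 459 characters left out ...]
6, 115.1])), (array([324.5, 249.3]), 0.73, array([390.2, 204.5])), (array([301.2, 312.9]), 0.62, array([455.5,  29.6]))]
steel_tip [(array([294.8, 212.7]), 0.98, array([470.8, 307.9])), (array([189.6, 314.9]), 0.85, array([769.8,  26.5])), (array([266.2, 305.2]), 0.66, array([552.4,  51.9]))]
dock [(array([245.3, 383.7]), 0.69, array([ 614.1, -169.3]))]
dock_mouth [(array([257.2, 381.6]), 0.74, array([ 577.1, -157.2]))]
dock_end []
plunger it knows: dock, dock_end, dock_mouth, honing_steel, mill, mug, steel_tip, tin
mug [(array([175.3, 332.9]), 0.82, array([815. , -24.8]))]
tin [(array([288.3, 178.9]), 0.57, array([488.1, 406.6]))]
mill [(array([301.1, 469.5]), 0.6, array([ 459.4, -407.8]))]
```

View pics/top0.png

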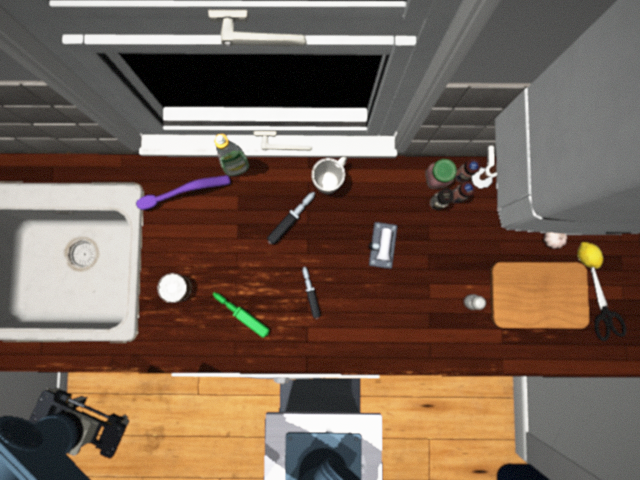

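View pics/scene0.png

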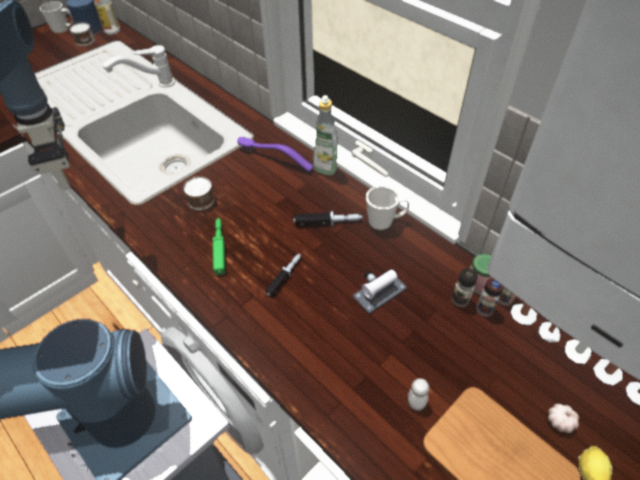

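Candidates (top view, row, col): green steel (314,241), small black steel (296,312), large black steel (222,288). The task's steel is not green and is the larger black one, so I choose the one at (222,288). The dock is at (245,383), with its plunger on the left (+y). I'll check this in a close crop and fit the axes.

```bash
cat > m.py <<'E'
from h import *
np.set_printoptions(precision=1,suppress=True)
P={n:grab(n) for n in('scene','top')}
def crop(p,r,c,h=35,w=35,k=8):
    im=cv2.cvtColor(p['pixels'],cv2.COLOR_RGB2BGR)[r-h:r+h,c-w:c+w]
    return cv2.resize(im,None,fx=k,fy=k,interpolation=cv2.INTER_CUBIC)
E
python3 - <<'E'
from m import *
k=5.7
a=np.vstack([np.hstack([crop(P['top'],220,290,k=k*.75),crop(P['top'],245,383,k=k*.75)]),np.hstack([crop(P['scene'],219,328,k=k*.75),crop(P['scene'],290,380,k=k*.75)])])
cv2.imwrite('pics/crop1.png',a);print(a.shape)
for n,p in P.items():
    for q in('honing_steel','dock'):
        for r in manip.silhouettes(q,p):
            m=r['pixels'];ys,xs=np.nonzero(m)
            pts=np.c_[xs,ys].astype(np.float32);print(n,q,round(r['confidence'],2),r['pixel'],len(xs),[np.array(v) if i!=2 else v for i,v in enumerate(cv2.minAreaRect(pts))])
    g=cv2.cvtColor(p['pixels'],cv2.COLOR_RGB2HSV)
    rr,cc=(245,383) if n=='top' else (290,380)
    w=np.zeros((480,640),bool);w[rr-35:rr+35,cc-28:cc+28]=1
    for th in(150,190):
        b=w&(g[...,2]>th)&(g[...,1]<60)
        ys,xs=np.nonzero(b);print(n,'tube',th,len(xs),xs.mean(),ys.mean(),cv2.minAreaRect(np.c_[xs,ys].astype(np.float32)))
E
```

```text
(598, 598, 3)
scene honing_steel 0.87 [251.4, 220.9] 572 [array([219.5, 247. ]), array([56., 13.]), 90.0]
scene honing_steel 0.78 [217.4, 317.9] 667 [array([327.5, 219. ]), array([12.7, 69.1]), 87.51044464111328]
scene honing_steel 0.75 [282.0, 281.3] 418 [array([283.3, 275.6]), array([10.9, 50.3]), 39.47246170043945]
scene dock 0.73 [289.4, 376.8] 1177 [array([376.6, 287.1]), array([34.7, 48.5]), 56.3099365234375]
scene tube 150 436 378.82798165137615 282.19954128440367 ((377.0235290527344, 285.8941650390625), (28.684490203857422, 45.25093460083008), 57.528804779052734)
scene tube 190 302 380.2880794701987 280.38079470198676 ((379.248779296875, 277.8390197753906), (15.902446746826172, 31.706119537353516), 57.094757080078125)
top honing_steel 0.93 [318.9, 244.9] 583 [array([240.9, 313.7]), array([66.5, 11.9]), 38.65980911254883]
top honing_steel 0.72 [298.3, 314.5] 239 [array([311.2, 295.7]), array([42.7,  7.6]), 72.6459732055664]
top honing_steel 0.59 [222.0, 286.8] 518 [array([291.2, 218.2]), array([10.6, 63.8]), 42.273685455322266]
top dock 0.83 [246.9, 382.9] 1003 [array([381.6, 245.2]), array([25. , 43.9]), 8.746162414550781]
top tube 150 413 383.3510895883777 244.28329297820824 ((382.3909912109375, 244.48486328125), (18.7368106842041, 39.812286376953125), 7.907163143157959)
top tube 190 297 383.7676767676768 244.14478114478115 ((381.2204284667969, 243.21484375), (16.069793701171875, 31.31660270690918), 4.969740867614746)
```

View pics/crop1.png

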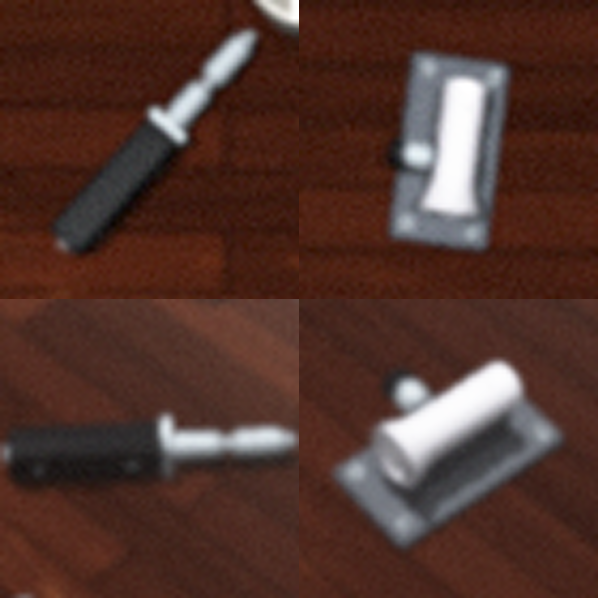

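The crop confirms the choice: the large black-handled steel has its tip at top-view pixel (193,314), and its tip points up-right. The dock's flared mouth faces the robot at about (259,383), with the plunger on the left.

Run:
```python
from m import *
f=lambda o,x,y:(o[0]+(y+.5)/4.275-.5,o[1]+(x+.5)/4.275-.5)
T,S=P['top'],P['scene'];ts,td,ss,sd=(185,255),(210,348),(184,293),(255,345)
print('plate top',[atz(T,f(td,*c),8)[:2] for c in((116,52),(211,63),(189,248),(91,237))])
print('plate scene',[atz(S,f(sd,x-299,y-299),8)[:2] for x,y in((335,470),(408,547),(562,435))])
print('steel tri tip',tri([(T,f(ts,255,33)),(S,f(ss,296,440-299))]),'bolster',tri([(T,f(ts,167,125)),(S,f(ss,166,440-299))]))
print('rear z14',atz(T,f(ts,72,238),20),atz(S,f(ss,10,450-299),14))
print('rim tri',tri([(T,f(td,149,210)),(S,f(sd,99,460-299))]), 'T rim bottom edge z42',atz(T,f(td,149,212),42),'S rim',atz(S,f(sd,99,460-299),42))
print('T far end outer z42',atz(T,f(td,164,80),42))
for q in('dock_mouth','steel_tip','dock_end','honing_steel'):
  for p in(T,S):print(q,[(np.array(r['pixel']),round(r['confidence'],2),atz(p,r['pixel'],14 if 'steel' in q else 42)[:2]) for r in manip.pinpoint(q,p)])
```

```text
plate top [array([ 679.9, -143.3]), array([ 673. , -205.9]), array([ 550.7, -190.5]), array([ 557.4, -126.4])]
plate scene [array([ 559.4, -125.1]), array([ 550.7, -189.4]), array([ 670.5, -201.1])]
steel tri tip [759.5  29.2  19.3] bolster [697.5  86.   23.1]
rear z14 [623.7 146.7  20. ] [625.2 157.4  14. ]
rim tri [ 572.8 -159.6   39.9] T rim bottom edge z42 [ 571.7 -159.5   42. ] S rim [ 571.4 -160.3   42. ]
T far end outer z42 [ 656.8 -169.7   42. ]
dock_mouth [(array([256.3, 381. ]), 0.69, array([ 579.6, -155.6])), (array([177.6, 332. ]), 0.37, array([797.8, -20.7]))]
dock_mouth [(array([290.6, 363.3]), 0.81, array([ 567.5, -149.5]))]
steel_tip [(array([190. , 316.3]), 0.8, array([768.6,  22.5])), (array([294.3, 213.6]), 0.71, array([472.2, 305.5])), (array([267.6, 302.1]), 0.59, array([548.4,  60.5]))]
steel_tip [(array([217.6, 365.2]), 0.89, array([765.7,  24.2])), (array([251.2, 298.7]), 0.89, array([554.8,  65.9])), (array([218.7, 218.5]), 0.78, array([476.2, 307.3]))]
dock_end [(array([229.4, 386.4]), 0.86, array([ 653.8, -170.8]))]
dock_end [(array([276.6, 391.8]), 0.86, array([ 647.1, -170.4]))]
honing_steel [(array([304.2, 313.6]), 0.77, array([447.3,  27.6])), (array([324.3, 250.7]), 0.73, array([390.7, 200.7])), (array([227.3, 278.5]), 0.67, array([661.2, 128. ])), (array([246.1, 383. ]), 0.29, array([ 610.4, -165.3]))]
honing_steel [(array([220.8, 313.5]), 0.75, array([656.6, 116.3])), (array([255.9, 216.2]), 0.6, array([392.2, 205.7]))]
```

```bash
cat > g.py <<'E'
from h import *
from scipy.spatial.transform import Rotation as Ro
np.set_printoptions(precision=2,suppress=True)
def go(target,yaw):
    """tool-frame shift before/after roll, roll for tool x along yaw (mod pi)"""
    s=manip.read_state();q=s['tool_rot'];R=Ro.from_quat(np.r_[q[1:],q[0]]).as_matrix()
    cur=np.arctan2(R[1,0],R[0,0]);d=(yaw-cur+np.pi/2)%np.pi-np.pi/2
    roll=-d # tool z down
    R2=R@Ro.from_rotvec([0,0,roll]).as_matrix();D=np.array(target)-s['ee_pos']
    print('t',s['t'],'pos',s['ee_pos'],'toolx',R[:,0],'toolz',R[:,2],'q6',s['joint_positions'][5],'F',s['ft_force'],'w',s['gripper_width'],'g',s['grasp_force'])
    print('roll deg',np.degrees(roll),'shift before roll',R.T@D,'after',R2.T@D)
E
python3 -c "
from g import *
go([668,112,130],-0.73)"
```

```text
t 1.7 pos [210.49 508.13 218.65] toolx [-0.92  0.38  0.  ] toolz [-0.  0. -1.] q6 -0.20280412234843612 F [ 0.22 -0.17  0.88] w 93.12387319313792 g 0.0
roll deg 19.321545834782473 shift before roll [-574.29 -190.85   88.64] after [-605.09    9.91   88.64]
```

Request:
apply_moves:
  rows:
    - {"linear":[0,0,0],"roll":9.7}
    - {"linear":[0,0,0],"roll":9.6}
    - {"linear":[-55,1,8],"roll":0}
    - {"linear":[-55,1,8],"roll":0}
    - {"linear":[-55,1,8],"roll":0}
    - {"linear":[-55,1,8],"roll":0}
    - {"linear":[-55,1,8],"roll":0}
    - {"linear":[-55,1,8],"roll":0}
    - {"linear":[-55,1,8],"roll":0}
    - {"linear":[-55,1,8],"roll":0}
  fingers: 1

```text
t: 2.95
ee_pos: [545.2, 219.5, 154.5]
tool_rot: [0.0, 0.357, 0.934, 0.0]
ft_force: [0.1, 0.7, -0.1]
gripper_width: 92.8
grasp_force: 0.0
```

```bash
python3 -c "
from g import *
go([668,112,130],-0.73)"
```

```text
t 2.95 pos [545.18 219.46 154.51] toolx [-0.75  0.67 -0.  ] toolz [ 0.  0. -1.] q6 -0.6481114256012901 F [ 0.09  0.71 -0.06] w 92.76671319072837 g 0.0
roll deg 0.008811852970879538 shift before roll [-163.18    1.79   24.53] after [-163.18    1.82   24.53]
```

Request:
apply_moves:
  rows:
    - {"linear":[-33,0.4,10],"roll":0}
    - {"linear":[-33,0.4,10],"roll":0}
    - {"linear":[-33,0.4,10],"roll":0}
    - {"linear":[-33,0.4,10],"roll":0}
    - {"linear":[-31,0.2,10],"roll":0}
    - {"linear":[0,0,10],"roll":0}
    - {"linear":[0,0,0],"roll":0}
    - {"linear":[0,0,0],"roll":0}
    - {"linear":[0,0,0],"roll":0}
    - {"linear":[0,0,0],"roll":0}

```text
t: 4.2
ee_pos: [666.5, 114.0, 95.4]
tool_rot: [0.0, 0.356, 0.934, 0.0]
ft_force: [0.1, 0.1, 0.8]
gripper_width: 92.8
grasp_force: 0.0
```

```bash
python3 -c "
from m import *
from g import go
go([668,112,5],-0.73)
a=np.hstack([crop(P['top'],220,285,45,45,4.4),crop(P['scene'],205,320,45,45,4.4)]);cv2.imwrite('pics/c2.png',a)"
```

```text
t 4.3 pos [666.56 113.74  95.11] toolx [-0.75  0.67 -0.  ] toolz [ 0. -0. -1.] q6 -0.8371179794275181 F [-0.8   0.18  0.09] w 92.989263540431 g 0.0
roll deg 0.043053887995405264 shift before roll [-2.19 -0.37 90.11] after [-2.19 -0.37 90.11]
```

View pics/c2.png

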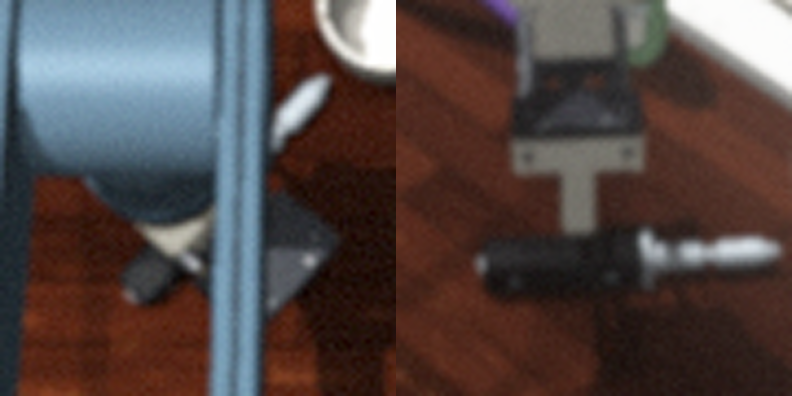

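The open fingers straddle the handle slightly forward of its middle, and the gripper is in line with it. I'll descend.

Request:
apply_moves:
  rows:
    - {"linear":[-1,0,20],"roll":0}
    - {"linear":[-1,0,20],"roll":0}
    - {"linear":[0,0,15],"roll":0}
    - {"linear":[0,0,10],"roll":0}
    - {"linear":[0,0,10],"roll":0}
    - {"linear":[0,0,8],"roll":0}
    - {"linear":[0,0,6],"roll":0}
    - {"linear":[0,0,0],"roll":0}
    - {"linear":[0,0,0],"roll":0}
    - {"linear":[0,0,0],"roll":0}

```text
t: 5.55
ee_pos: [668.3, 112.1, 6.1]
tool_rot: [0.0, 0.357, 0.934, 0.0]
ft_force: [-0.3, -0.5, -0.2]
gripper_width: 93.0
grasp_force: 0.0
```

Request:
apply_moves:
  rows:
    - {"linear":[0,0,0],"roll":0}
    - {"linear":[0,0,0],"roll":0}
    - {"linear":[0,0,0],"roll":0}
    - {"linear":[0,0,0],"roll":0}
    - {"linear":[0,0,0],"roll":0}
    - {"linear":[0,0,0],"roll":0}
    - {"linear":[0,0,0],"roll":0}
    - {"linear":[0,0,0],"roll":0}
    - {"linear":[0,0,0],"roll":0}
    - {"linear":[0,0,0],"roll":0}
  fingers: 0

```text
t: 6.8
ee_pos: [668.0, 112.2, 5.6]
tool_rot: [0.0, 0.357, 0.934, 0.0]
ft_force: [0.4, -0.1, -0.2]
gripper_width: 27.8
grasp_force: 29.9
```

Request:
apply_moves:
  rows:
    - {"linear":[0,0,-15],"roll":0}
    - {"linear":[0,0,-25],"roll":0}
    - {"linear":[0,0,-35],"roll":0}
    - {"linear":[0,0,-35],"roll":0}
    - {"linear":[0,0,0],"roll":-8.6}
    - {"linear":[0,0,0],"roll":-8.6}
    - {"linear":[0,0,0],"roll":-8.6}
    - {"linear":[0,0,0],"roll":-8.6}
    - {"linear":[0,0,0],"roll":0}
    - {"linear":[0,0,0],"roll":0}

```text
t: 8.05
ee_pos: [668.0, 112.2, 116.0]
tool_rot: [0.0, 0.066, 0.998, 0.0]
ft_force: [0.7, -0.3, -2.8]
gripper_width: 27.9
grasp_force: 29.9
```

```bash
python3 -c "
from g import *
u=np.array([np.cos(.128),-np.sin(.128)])
go(np.r_[np.array([572,-159.5])-u*165,80],-0.128)"
```

```text
t 8.05 pos [667.98 112.17 116.02] toolx [-0.99  0.13 -0.  ] toolz [ 0.  0. -1.] q6 -1.436616042074027 F [ 0.68 -0.34 -2.81] w 27.91128326830925 g 29.91578847169876
roll deg -0.237359954153657 shift before roll [ 224.35 -282.63   35.98] after [ 225.52 -281.7    35.98]
```

Request:
apply_moves:
  rows:
    - {"linear":[50,0,0],"roll":0}
    - {"linear":[55,0,0],"roll":0}
    - {"linear":[45,-38,0],"roll":0}
    - {"linear":[35,-42,0],"roll":0}
    - {"linear":[25,-46,0],"roll":0}
    - {"linear":[15,-46,6],"roll":0}
    - {"linear":[0,-46,10],"roll":0}
    - {"linear":[0,-40,10],"roll":0}
    - {"linear":[0,-24,10],"roll":-0.2}
    - {"linear":[0,0,0],"roll":0}

```text
t: 9.3
ee_pos: [408.3, -139.8, 79.5]
tool_rot: [-0.0, 0.065, 0.998, 0.0]
ft_force: [-0.0, -0.2, -2.5]
gripper_width: 27.7
grasp_force: 29.9
```

```bash
python3 -c "
from m import *
from g import go
u=np.array([np.cos(.128),-np.sin(.128)])
go(np.r_[np.array([572,-159.5])-u*165,33.6],-0.128)
for q in('steel_tip','dock_mouth','dock_end'):
  for p in P.values():print(q,[(np.array(r['pixel']),round(r['confidence'],2)) for r in manip.pinpoint(q,p)])
a=np.hstack([crop(P['top'],270,375,45,45,4.4),crop(P['scene'],290,365,45,45,4.4)]);cv2.imwrite('pics/c3.png',a)"
```

```text
t 9.4 pos [ 408.49 -138.21   79.92] toolx [-0.99  0.13  0.  ] toolz [ 0.  0. -1.] q6 -2.029618622481215 F [ 0.08  0.41 -3.03] w 27.677652946181777 g 29.9158376455307
roll deg 0.01094331912745541 shift before roll [ 0.11 -0.26 46.32] after [ 0.11 -0.26 46.32]
steel_tip [(array([218.3, 217.4]), 0.57)]
steel_tip [(array([291.2, 214.4]), 0.87), (array([272.3, 385.1]), 0.56)]
dock_mouth [(array([291.4, 362.5]), 0.74)]
dock_mouth [(array([257.8, 381.8]), 0.69), (array([176.3, 332.2]), 0.6)]
dock_end [(array([271.6, 388.7]), 0.79)]
dock_end [(array([230.2, 388.5]), 0.61)]
```

View pics/c3.png

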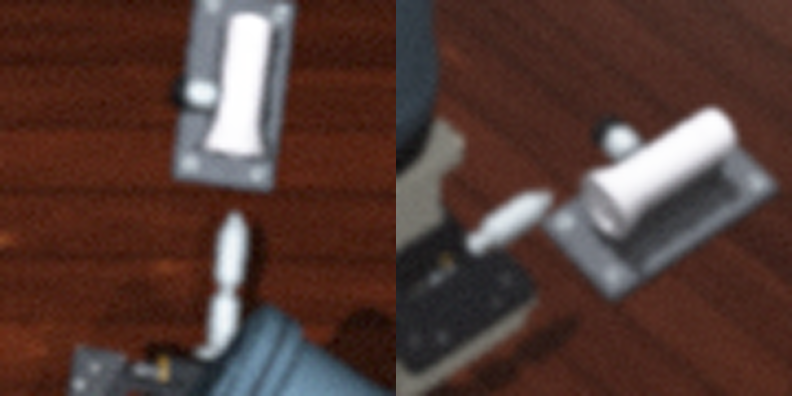

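The rod is in line with the tube. The roughly 3 px sideways offset matches the height parallax. I'll lower to tube height and look again.

Request:
apply_moves:
  rows:
    - {"linear":[0,0,15],"roll":0}
    - {"linear":[0,0,15],"roll":0}
    - {"linear":[0,0,10],"roll":0}
    - {"linear":[0,0,6],"roll":0}
    - {"linear":[-10,0,0],"roll":0}
    - {"linear":[-8,0,0],"roll":0}
    - {"linear":[0,0,0],"roll":0}
    - {"linear":[0,0,0],"roll":0}
    - {"linear":[0,0,0],"roll":0}
    - {"linear":[0,0,0],"roll":0}

```text
t: 10.95
ee_pos: [426.2, -140.7, 33.7]
tool_rot: [-0.0, 0.063, 0.998, 0.0]
ft_force: [-0.4, 0.2, -2.8]
gripper_width: 27.9
grasp_force: 29.9
```

```bash
python3 -c "
from m import *
from g import go
u=np.array([np.cos(.128),-np.sin(.128)])
go(np.r_[np.array([572,-159.5])-u*147,33.6],-0.128)
a=np.hstack([crop(P['top'],258,380,30,30,6.6),crop(P['scene'],290,370,30,30,6.6)]);cv2.imwrite('pics/c4.png',a)
m=np.array([572,-159.5])
for s in (-129,-60,-20,0,79): print(s,*[np.array(proj(p,np.r_[m+u*s,42])) for p in P.values()])"
```

```text
t 11.05 pos [ 426.3  -140.76   33.7 ] toolx [-0.99  0.13 -0.  ] toolz [ 0. -0. -1.] q6 -2.0132684271199053 F [ 0.52  0.45 -2.07] w 27.85732699271843 g 29.915838539600372
roll deg 0.12319219013479892 shift before roll [0.1  0.02 0.1 ] after [0.1  0.02 0.1 ]
-129 [320.35 324.55] [306.21 376.64]
-60 [304.86 348.06] [280.89 379.76]
-20 [296.19 361.22] [266.33 381.56]
0 [291.94 367.68] [259.08 382.45]
79 [275.64 392.42] [230.65 385.96]
```

View pics/c4.png

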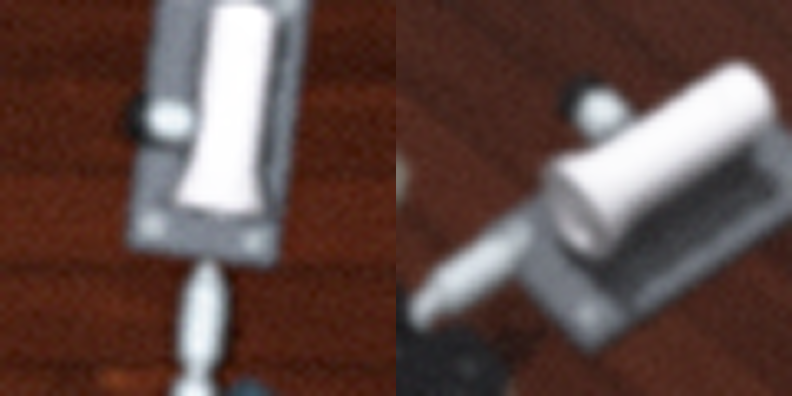

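The tip sits 17 mm before the rim. The views suggest it is about 2 mm too far to +y, so I'll correct that and enter the funnel.

Request:
apply_moves:
  rows:
    - {"linear":[0,-2,0],"roll":0.1}
    - {"linear":[-5,0,0],"roll":0}
    - {"linear":[-6,0,0],"roll":0}
    - {"linear":[-6,0,0],"roll":0}
    - {"linear":[-6,0,0],"roll":0}
    - {"linear":[-6,0,0],"roll":0}
    - {"linear":[-6,0,0],"roll":0}
    - {"linear":[-3,0,0],"roll":0}
    - {"linear":[0,0,0],"roll":0}
    - {"linear":[0,0,0],"roll":0}

```text
t: 12.3
ee_pos: [463.6, -147.5, 33.6]
tool_rot: [-0.0, 0.064, 0.998, 0.0]
ft_force: [0.6, -0.3, -2.2]
gripper_width: 27.8
grasp_force: 29.9
```

```bash
python3 -c "
from m import *
from g import go
s=manip.read_state();print(s['torque'])
u=np.array([np.cos(.128),-np.sin(.128)])
go(np.r_[np.array([572,-159.5])-u*50,33.6],-0.128)
a=np.hstack([crop(P['top'],258,380,30,30,6.6),crop(P['scene'],290,370,30,30,6.6)]);cv2.imwrite('pics/c5.png',a)"
```

```text
[ 0.05  0.01 -0.03]
t 12.4 pos [ 463.6  -147.49   33.65] toolx [-0.99  0.13  0.  ] toolz [-0.  0. -1.] q6 -1.980983796599094 F [-0.62  0.53 -1.53] w 27.90495160014044 g 29.915784001350403
roll deg 0.024627517742013202 shift before roll [-59.04   1.9    0.03] after [-59.04   1.93   0.03]
```

View pics/c5.png

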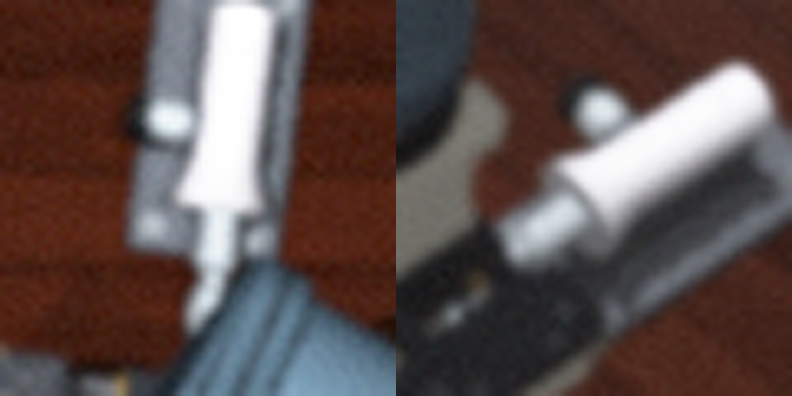

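The rod is 21 mm into the tube, centred in the mouth, with no contact force. I'll go on slowly.

Request:
apply_moves:
  rows:
    - {"linear":[-3,0,0],"roll":0}
    - {"linear":[-3,0,0],"roll":0}
    - {"linear":[-3,0,0],"roll":0}
    - {"linear":[-3,0,0],"roll":0}
    - {"linear":[-3,0,0],"roll":0}
    - {"linear":[-3,0,0],"roll":0}
    - {"linear":[-3,0,0],"roll":0}
    - {"linear":[-3,0,0],"roll":0}
    - {"linear":[0,0,0],"roll":0}
    - {"linear":[0,0,0],"roll":0}

```text
t: 13.65
ee_pos: [487.5, -150.6, 33.6]
tool_rot: [-0.0, 0.064, 0.998, 0.0]
ft_force: [-0.6, -0.1, -2.2]
gripper_width: 28.0
grasp_force: 29.9
```

```bash
python3 -c "
from g import *
s=manip.read_state();print(s['torque'])
u=np.array([np.cos(.128),-np.sin(.128)])
go(np.r_[np.array([572,-161.5])-u*50,33.6],-0.128)"
```

```text
[-0.02  0.16 -0.1 ]
t 13.65 pos [ 487.5  -150.6    33.57] toolx [-0.99  0.13  0.  ] toolz [-0.  0. -1.] q6 -1.9617296822727444 F [-0.61 -0.08 -2.24] w 27.970723042160138 g 29.90814507007599
roll deg 0.02373187847252961 shift before roll [-35.2   -0.04  -0.04] after [-35.2   -0.02  -0.04]
```

Request:
apply_moves:
  rows:
    - {"linear":[-3,0,0],"roll":0}
    - {"linear":[-3,0,0],"roll":0}
    - {"linear":[-3,0,0],"roll":0}
    - {"linear":[-3,0,0],"roll":0}
    - {"linear":[-3,0,0],"roll":0}
    - {"linear":[-3,0,0],"roll":0}
    - {"linear":[-3,0,0],"roll":0}
    - {"linear":[0,0,0],"roll":0}
    - {"linear":[0,0,0],"roll":0}
    - {"linear":[0,0,0],"roll":0}

```text
t: 14.9
ee_pos: [508.9, -153.3, 33.7]
tool_rot: [0.0, 0.064, 0.998, -0.0]
ft_force: [-0.3, 1.2, -4.2]
gripper_width: 27.4
grasp_force: 30.0
```

```bash
python3 -c "
from m import *
from g import go
s=manip.read_state();print(s['torque'])
u=np.array([np.cos(.128),-np.sin(.128)])
go(np.r_[np.array([572,-161.5])-u*50,33.6],-0.128)
a=np.hstack([crop(P['top'],258,380,30,30,6.6),crop(P['scene'],290,370,30,30,6.6)]);cv2.imwrite('pics/c6.png',a)"
```

```text
[0.36 0.04 0.07]
t 15.0 pos [ 508.91 -153.29   33.71] toolx [-0.99  0.13 -0.  ] toolz [ 0. -0. -1.] q6 -1.946385108475048 F [ 0.65  1.25 -4.01] w 27.748475738712862 g 29.95738685131073
roll deg 0.03406356025496939 shift before roll [-13.62  -0.1    0.12] after [-13.62  -0.09   0.12]
```

View pics/c6.png

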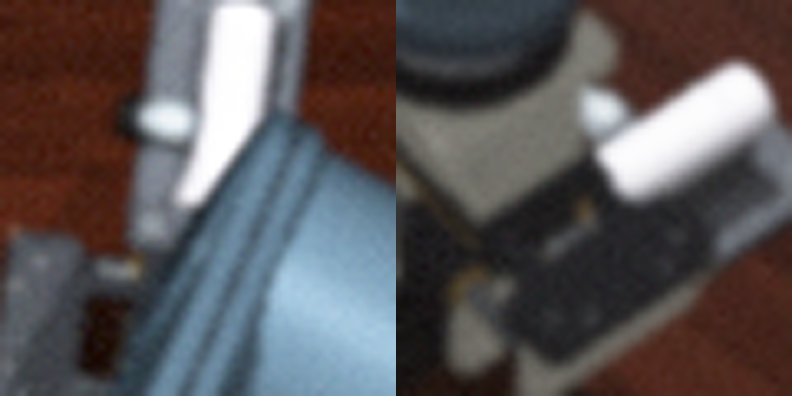

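The plunger knob has moved out about 1 px (3 mm), so it is riding on the rod. I'll push gently to the end.

Request:
apply_moves:
  rows:
    - {"linear":[-1.5,0,0],"roll":0}
    - {"linear":[-1.5,0,0],"roll":0}
    - {"linear":[-1.5,0,0],"roll":0}
    - {"linear":[-1.5,0,0],"roll":0}
    - {"linear":[-1.5,0,0],"roll":0}
    - {"linear":[-1.5,0,0],"roll":0}
    - {"linear":[-1,0,0],"roll":0}
    - {"linear":[0,0,0],"roll":0}
    - {"linear":[0,0,0],"roll":0}
    - {"linear":[0,0,0],"roll":0}

```text
t: 16.25
ee_pos: [517.6, -154.3, 33.4]
tool_rot: [-0.001, 0.064, 0.998, 0.0]
ft_force: [-5.3, 2.0, -1.0]
gripper_width: 27.7
grasp_force: 30.0
```

Request:
apply_moves:
  rows:
    - {"linear":[-1,0,0],"roll":0}
    - {"linear":[-1,0,0],"roll":0}
    - {"linear":[0,0,0],"roll":0}
    - {"linear":[0,0,0],"roll":0}
    - {"linear":[0,0,0],"roll":0}
    - {"linear":[0,0,0],"roll":0}
    - {"linear":[0,0,0],"roll":0}
    - {"linear":[0,0,0],"roll":0}
    - {"linear":[0,0,0],"roll":0}
    - {"linear":[0,0,0],"roll":0}

```text
t: 17.5
ee_pos: [519.7, -154.5, 33.4]
tool_rot: [-0.001, 0.064, 0.998, 0.0]
ft_force: [-5.7, 2.4, -2.1]
gripper_width: 27.5
grasp_force: 30.0
```

Request:
apply_moves:
  rows:
    - {"linear":[-1,0,0],"roll":0}
    - {"linear":[-1,0,0],"roll":0}
    - {"linear":[0,0,0],"roll":0}
    - {"linear":[0,0,0],"roll":0}
    - {"linear":[0,0,0],"roll":0}
    - {"linear":[0,0,0],"roll":0}
    - {"linear":[0,0,0],"roll":0}
    - {"linear":[0,0,0],"roll":0}
    - {"linear":[0,0,0],"roll":0}
    - {"linear":[0,0,0],"roll":0}

```text
t: 18.75
ee_pos: [522.2, -154.9, 33.6]
tool_rot: [-0.0, 0.064, 0.998, 0.0]
ft_force: [-3.1, 4.4, -2.8]
gripper_width: 28.1
grasp_force: 30.0
```

Request:
apply_moves:
  rows:
    - {"linear":[-1,0,0],"roll":0}
    - {"linear":[-1,0,0],"roll":0}
    - {"linear":[0,0,0],"roll":0}
    - {"linear":[0,0,0],"roll":0}
    - {"linear":[0,0,0],"roll":0}
    - {"linear":[0,0,0],"roll":0}
    - {"linear":[0,0,0],"roll":0}
    - {"linear":[0,0,0],"roll":0}
    - {"linear":[0,0,0],"roll":0}
    - {"linear":[0,0,0],"roll":0}

```text
t: 20.0
ee_pos: [524.9, -155.4, 33.8]
tool_rot: [0.001, 0.064, 0.998, -0.0]
ft_force: [1.6, 3.6, -3.8]
gripper_width: 27.8
grasp_force: 30.0
```

Request:
apply_moves:
  rows:
    - {"linear":[-1,0,0],"roll":0}
    - {"linear":[-1,0,0],"roll":0}
    - {"linear":[0,0,0],"roll":0}
    - {"linear":[0,0,0],"roll":0}
    - {"linear":[0,0,0],"roll":0}
    - {"linear":[0,0,0],"roll":0}
    - {"linear":[0,0,0],"roll":0}
    - {"linear":[0,0,0],"roll":0}
    - {"linear":[0,0,0],"roll":0}
    - {"linear":[0,0,0],"roll":0}

```text
t: 21.25
ee_pos: [525.8, -155.5, 33.6]
tool_rot: [-0.0, 0.064, 0.998, 0.0]
ft_force: [-1.7, 5.3, -1.8]
gripper_width: 27.6
grasp_force: 30.0
```

Request:
apply_moves:
  rows:
    - {"linear":[-1,0,0],"roll":0}
    - {"linear":[-1,0,0],"roll":0}
    - {"linear":[0,0,0],"roll":0}
    - {"linear":[0,0,0],"roll":0}
    - {"linear":[0,0,0],"roll":0}
    - {"linear":[0,0,0],"roll":0}
    - {"linear":[0,0,0],"roll":0}
    - {"linear":[0,0,0],"roll":0}
    - {"linear":[0,0,0],"roll":0}
    - {"linear":[0,0,0],"roll":0}

```text
t: 22.5
ee_pos: [526.8, -155.6, 33.4]
tool_rot: [-0.002, 0.064, 0.998, 0.0]
ft_force: [-4.5, 3.9, -0.8]
gripper_width: 27.9
grasp_force: 30.0
```

```bash
python3 -c "
from m import *
from g import go
u=np.array([np.cos(.128),-np.sin(.128)])
go(np.r_[np.array([572,-161.5])-u*50,33.6],-0.128)
a=np.hstack([crop(P['top'],258,380,30,30,6.6),crop(P['scene'],290,370,30,30,6.6)]);cv2.imwrite('pics/c7.png',a)"
```

```text
t 22.6 pos [ 526.82 -155.57   33.44] toolx [-0.99  0.13  0.  ] toolz [-0.  0. -1.] q6 -1.932675270415428 F [-3.94  4.32 -1.65] w 28.10579935473682 g 30.007349252700806
roll deg 0.04529049856593962 shift before roll [ 4.43 -0.11 -0.14] after [ 4.43 -0.11 -0.14]
```

View pics/c7.png

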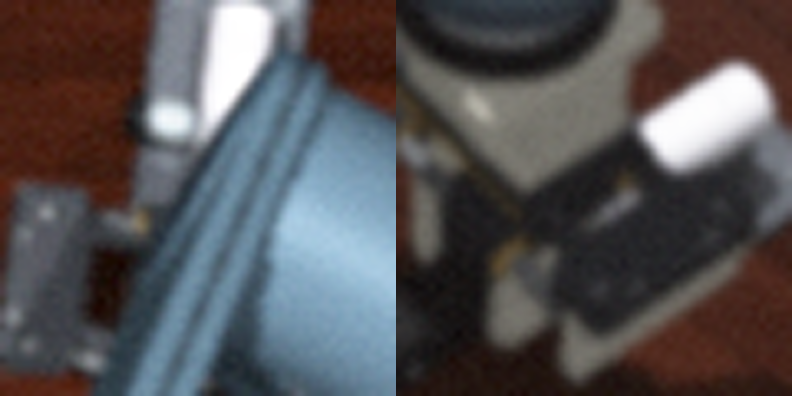

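The knob is back in, so the plunger has dropped into the groove, and the force pattern (pulled in, then resisting) fits full seating. I'll let go and rise.

Request:
apply_moves:
  rows:
    - {"linear":[0,0,0],"roll":0}
    - {"linear":[0,0,0],"roll":0}
    - {"linear":[0,0,0],"roll":0}
    - {"linear":[0,0,0],"roll":0}
    - {"linear":[0,0,0],"roll":0}
    - {"linear":[0,0,0],"roll":0}
    - {"linear":[0,0,0],"roll":0}
    - {"linear":[0,0,0],"roll":0}
    - {"linear":[0,0,0],"roll":0}
    - {"linear":[0,0,0],"roll":0}
  fingers: 0.8

```text
t: 23.85
ee_pos: [528.3, -155.9, 33.6]
tool_rot: [0.0, 0.064, 0.998, -0.0]
ft_force: [0.4, 0.2, 0.2]
gripper_width: 74.3
grasp_force: 0.0
```

Request:
apply_moves:
  rows:
    - {"linear":[0,0,-10],"roll":0}
    - {"linear":[0,0,-15],"roll":0}
    - {"linear":[0,0,-25],"roll":0}
    - {"linear":[0,0,-35],"roll":0}
    - {"linear":[0,0,-35],"roll":0}
    - {"linear":[30,0,-30],"roll":0}
    - {"linear":[45,0,-20],"roll":0}
    - {"linear":[45,0,0],"roll":0}
    - {"linear":[30,0,0],"roll":0}
    - {"linear":[0,0,0],"roll":0}

```text
t: 25.1
ee_pos: [378.4, -136.5, 205.0]
tool_rot: [0.001, 0.064, 0.998, -0.001]
ft_force: [0.4, 0.5, -0.7]
gripper_width: 74.5
grasp_force: 0.0
```

```bash
python3 -c "
from m import *
from g import go
go([500,-150,200],-0.128)
for q in('dock_mouth','dock_end','honing_steel'):
  for n,p in P.items():print(q,n,[(np.array(r['pixel']),round(r['confidence'],2)) for r in manip.pinpoint(q,p)])
a=np.hstack([crop(P['top'],262,380,35,35,5.7),crop(P['scene'],295,360,35,35,5.7)]);cv2.imwrite('pics/c8.png',a)"
```

```text
t 25.2 pos [ 380.46 -137.29  204.8 ] toolx [-0.99  0.13 -0.  ] toolz [ 0. -0. -1.] q6 -2.0668663614890828 F [0.89 0.21 0.2 ] w 73.83182695510263 g 0.0
roll deg -0.003568136202711345 shift before roll [-120.17    2.66    5.13] after [-120.17    2.65    5.13]
dock_mouth scene [(array([295.7, 361.4]), 0.73)]
dock_mouth top [(array([257., 386.]), 0.81)]
dock_end scene [(array([273.5, 391.7]), 0.97), (array([396.5, 415.4]), 0.57)]
dock_end top [(array([234.1, 387.9]), 0.66)]
honing_steel scene [(array([308.6, 347.8]), 0.94), (array([257.8, 217.4]), 0.75), (array([286.2, 278.6]), 0.66)]
honing_steel top [(array([327.3, 251.5]), 0.88), (array([279.3, 378.9]), 0.83), (array([299.6, 311.9]), 0.57)]
```

View pics/c8.png

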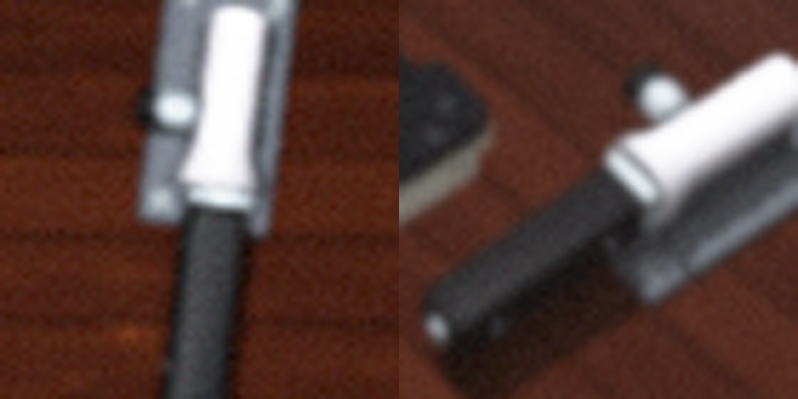

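The bolster sits against the rim, the plunger knob is in, the steel is level and in line, and the gripper is clear. I'll hand in.

```bash
python3 -c "
from bench import manip
print(manip.hand_in())"
```

```text
the job is handed in; nothing more can be done
None
```

The honing steel is in the dock tube with the bolster at the rim and the plunger in the groove. I let go and moved the gripper clear; nothing came near the mug, tin or mill. The job was handed in at about 25 s, and no verdict came back.

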